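# Lock the padding press with a spacer sleeve and a cross pin

## Task

Lock up the padding press: slide the shorter of the two metal sleeves over the press's square post, all the way down onto the wooden pressure plate. Then take the flat-headed locking pin out of the open bay of the small grey cabinet and push it through the cross hole of the post above the sleeve, from either side, fully home until its flat head meets the post. Leave the pin and sleeve there, and leave the longer sleeve and everything else on the bench where it is.

Things in the scene. Friction and masses are not known exactly. Their poses are not given: they have to be found in the camera images.
- press: Fixed padding press: dark steel base 150 (x) x 140 (y) x 15 mm, two white pad stacks, plywood pressure plate 150 x 130 mm, its flat top 60 mm above the table. In the middle a square steel post, 28 x 28 mm, sides parallel to x and y, with a cross hole; its last 9 mm narrow as a cone, top 147 mm above the table. Origin: on the table under the post's axis, z up.
- press_hole (a point): Centre of the post's cross hole, on the post's axis 122 mm above the table. The hole is square, 18 mm wide and 18 mm high, and runs right through the post (28 mm) along this frame's y axis, open at both sides.
- press_seat (a point): Point on the post's axis at the height of the pressure plate's top (60 mm above the table), where the sleeve's underside must come to rest.
- rack: Small grey steel parts cabinet, fixed, 120 deep (x) x 140 wide (y) x 120 mm high; its front faces its own -x. Low in the front is an open bay 124 mm wide and 45 mm high, its floor 35 mm above the table, closed at back and sides, roofed by a block with two dummy drawer fronts that reaches to 120 mm. Origin: centre of its underside.
- pin: Loose aluminium locking pin, 0.12 kg, 145 mm long: round shaft 14 mm thick, 100 mm long, and a flat head 45 long x 30 wide x 14 mm thick, so that it lies level and does not roll. x runs along the shaft to the tip, z up. Origin: at the shoulder between shaft and head, 7 mm below the shaft's axis (on the underside). It balances 10 mm from the shoulder towards the tip.
- pin_tip (a point): Tip of the pin, on the shaft's axis; the last 10 mm taper to 7 mm. At the start the pin lies level on the bay floor of the cabinet, head inside under the roof, and 55 to 75 mm of the shaft's tip end stick out of the front in the air, 35 mm above the table (underside).
- pin_grip (a point): Middle of the pin's flat head.
- pin_seat (a point): Point on the shaft's axis 14 mm from the shoulder; it lies in the middle of the cross hole when the pin is fully home.
- sleeve: The shorter sleeve: plain aluminium tube standing upright on the table, 62 mm outside and 45 mm inside diameter, 50 mm high, about 0.18 kg, loose. Origin: centre of its underside, z along its bore.
- long_sleeve: The longer sleeve, not to be used: same tube but 80 mm high. Stands on the table; either sleeve may be in either of two places. Origin: centre of its underside.
- tape: Bystander, loose: cardboard core ring 90 mm across, 25 mm high, lying flat. Origin: centre of its underside.
- jar: Bystander, loose: closed glue jar 66 mm across, 85 mm high. Origin: centre of its underside.
- brush: Bystander, loose: brush 180 mm long lying on the table.
- folder: Bystander, loose: flat white folder (smoothing stick) 140 x 22 x 5 mm lying on the table. Origin: centre of its underside.
Things that resemble listed ones, but are neither listed nor needed, are in the scene too. What is shaped like the press but blue or green is not meant.

How it is judged:
On the way:
1. the shorter sleeve stands around the post, down on the pressure plate (horizontal distance between sleeve and press_seat below 0.012 m and z of sleeve in the frame of press between 0.055 and 0.064 m and angle between sleeve's own z axis and vertical below 0.08 rad), for 0.2 s.
At the end, for the whole second after the job is handed in: The shorter sleeve stands upright around the post (within 12 mm, 0.08 rad), its underside within 4 mm of the pressure plate; the pin lies through the cross hole, along it within 0.17 rad, its seat point within 7 mm of the hole's centre. Both are released and at rest (all of step 1 and distance between pin_seat and press_hole below 0.007 m and angle between the x axis of pin and the y axis of press, either way round below 0.17 rad and linear speed of each of pin, sleeve below 0.02 m/s); the robot touches nothing.
It fails at once if the long sleeve is moved by more than 40 mm (distance of long_sleeve from where it was at the start of the episode above 0.04 m).
It fails at once if the tape is moved by more than 40 mm (distance of tape from where it was at the start of the episode above 0.04 m).
It fails at once if the jar is moved by more than 40 mm (distance of jar from where it was at the start of the episode above 0.04 m).
It fails at once if the brush is moved by more than 40 mm (distance of brush from where it was at the start of the episode above 0.04 m).
It fails at once if the folder is moved by more than 40 mm (distance of folder from where it was at the start of the episode above 0.04 m).
It also fails if it takes over 72 s, if anything falls off the work surface, if the arm or the gripper's body presses on something with over 40 N, if the wrist force passes 120 N, or if a joint passes its speed limit or range.

## Robot

A 6-joint arm with a two-finger parallel gripper is mounted at the origin on the work surface. World frame = base frame: x ahead of the robot, y to its left, z up, the work surface at z = 0. Lengths are in m, angles in rad, forces in N, time in s.
With the tool pointing down it reaches from about 0.375 to 0.925 m from the base axis. Payload 5.7 kg.
Tool frame: the origin (TCP) lies midway between the tips of the shut fingers; the grasp point (between the pads) lies 19 mm behind it; z points along the fingers, x is the direction in which the jaws open and shut, and the axes are right-handed (so a half turn about z gives the same grasp; the last joint's range is limited). The gripper opens to 88 mm and grips with 3 to 60 N. Pads are 20 mm wide; open, the fingers measure 115 mm over their backs; the gripper's body (75 mm by 178 mm) begins 61 mm behind the grasp point.
Start: joints at [1.2, 0.359, 1.51, -0, 1.272, -0.115], TCP at [0.152, 0.58, 0.223] pointing down, gripper open.
Joint ranges: [-2.97, 2.97], [-1.01, 2.36], [0.21, 2.38], [-0.96, 4.11], [0.2, 2.71], [-2.98, 2.98]. Speed limits (rad/s): [2.39, 2.39, 3.14, 3.14, 3.14, 3.14].

## Interface

Orientations are given as a unit quaternion [x, y, z, w].
In Python, from bench import move_ptp, servo_line, goto_joints, move_gripper, sleep, inverse_kinematics, capture, PlanningError, close_job, spot_in, silhouettes, current_clock, current_joint_pos, current_qvel, current_joint_torque, current_position, current_orientation, current_force, current_torque, current_finger_gap gives the robot as it stands. Calls block until the motion is done:
- move_ptp(position, orientation): joint-space move of the TCP to a pose.
- servo_line(position, orientation=None, rate=0.15, contact_N=None): straight line of the TCP; orientation=None keeps the orientation; rate is the mean speed in m/s. With contact_N (N) it stops when the force on the tool has changed by that much, and returns True; else False.
- goto_joints(angles): joint-space move.
- move_gripper(opening): finger opening in m; the grip force is fixed at half the most; returns when the fingers have stopped.
- sleep(seconds).
- inverse_kinematics(position, orientation): joint angles nearest the present ones, or None.
- capture(name): name is "scene" or "top" or "wrist"; returns a dict with "image" (480x640x3 uint8, blue, green, red), "range_z" (480x640 float32, m along the optical axis (not along the pixel's ray), 0 where there is no reading), "intrinsics" (3x3 intrinsics, pixels), "R" (3x3) and "t" (3): a world point X has camera coordinates R X + t. Camera axes: x right, y down, z forward; pixel columns grow to the right and rows downward; lengths in m; the calibration is good to about 2 mm. A picture is of the moment at which its call begins.
A pose or a line that the arm cannot do raises PlanningError and nothing moves.
- close_job(): hands the job in, once; it reports no verdict.
Trained networks look in the newest picture that a camera, given by its name, has taken for a name from the list of things; names that differ only in an ending like _2 or _b are one class to them, and where a whole thing is asked for, a point or a joint stands for the part that bears it (a point fixed in the world has none). Each returns a list of dicts, best first, with "conf" (0 to 1); they miss things now and then, are a little off and sometimes report something else, mostly with a low value. They report only what shows in the picture. A call takes as long as a camera call. They do not tell look-alikes from the thing itself.
- spot_in(camera, query): "xy" ([column, row] in pixels, amid what is visible of it).
- silhouettes(camera, query): "region" (480x640 bool, what is visible of it) and "xy" ([column, row] in pixels, amid what is visible of it).
Readings, each from a call of its own:
- current_clock(): time.
- current_joint_pos(): joint angles.
- current_qvel(): joint speeds.
- current_joint_torque(): joint torques, N m.
- current_position(): TCP position.
- current_orientation(): TCP orientation.
- current_force(): force on the tool from outside, world axes, zero at the start.
- current_torque(): the same for the moment, N m.
- current_finger_gap(): finger opening in m.
Only numpy, scipy, OpenCV 4.12 (cv2) and the standard library are available. Lean on these libraries where they do the work, as an engineer would, in place of code of your own. Each camera call takes 0.05 s, during which the arm holds its last target. There are 200 camera calls.

## Working session

There is one attempt and no reset: what is moved stays moved. The work goes in short steps, each a Python script; the robot and the scene stay as the last script left them, time stands still between calls to the robot, and variables do not carry over. Pictures are saved under pics/ and viewed, about 8 in all and at most 12, crops included, and the job is handed in when it is done.

```bash
mkdir -p pics; ls; cat > h.py <<'E'
import numpy as np, cv2
from bench import *
def pts(c, mask=None):
    """world points HxWx3 of a capture, nan where no reading"""
    z=c["range_z"].astype(float); K=np.array(c["intrinsics"])
    v,u=np.mgrid[:480,:640]
    P=np.stack([(u-K[0,2])/K[0,0]*z,(v-K[1,2])/K[1,1]*z,z],-1)
    W=(P-np.array(c["t"]))@np.array(c["R"])
    W[z<=0]=np.nan
    return W
E
python3 - <<'E'
from h import *
ims=[]
for cam in ["scene","top"]:
    c=capture(cam); W=pts(c); im=c["image"].copy()
    np.savez(f"{cam}.npz",W=W,im=c["image"],K=c["intrinsics"],R=c["R"],t=c["t"])
    print(cam, "campos",np.round(-np.array(c["R"]).T@np.array(c["t"]),3))
    for n in ["press","rack","pin","pin_tip","sleeve","long_sleeve","tape","jar","brush","folder","press_hole"]:
        for d in silhouettes(cam,n)[:4]:
            if d["conf"]<0.2: continue
            w=W[d["region"]]; w=w[~np.isnan(w[:,0])]
            if len(w)<5: continue
            print(n,round(d["conf"],2),np.round(d["xy"]),len(w),"med",np.round(np.median(w,0),3),"lo",np.round(np.percentile(w,2,0),3),"hi",np.round(np.percentile(w,98,0),3))
    cv2.imwrite(f"pics/{cam}.png",im)
print(current_clock())
E
```

```text
pics
scene campos [0.974 0.583 0.846]
press 0.82 [347. 182.] 2935 med [ 0.277 -0.228  0.059] lo [ 0.176 -0.309  0.006] hi [ 0.347 -0.159  0.138]
press 0.63 [294. 306.] 5521 med [0.628 0.037 0.059] lo [ 0.536 -0.036  0.006] hi [0.695 0.095 0.139]
press 0.62 [480. 286.] 5231 med [0.299 0.22  0.059] lo [0.21  0.146 0.005] hi [0.354 0.275 0.139]
rack 0.9 [246. 170.] 3982 med [ 0.493 -0.361  0.1  ] lo [ 0.399 -0.445  0.006] hi [ 0.549 -0.323  0.123]
pin 0.51 [263. 192.] 170 med [ 0.466 -0.319  0.047] lo [ 0.457 -0.368  0.04 ] hi [ 0.477 -0.273  0.052]
pin_tip 0.71 [265. 190.] 183 med [ 0.465 -0.321  0.047] lo [ 0.453 -0.369  0.04 ] hi [ 0.48  -0.271  0.052]
sleeve 0.76 [426. 331.] 1112 med [0.457 0.229 0.035] lo [0.425 0.202 0.002] hi [0.482 0.258 0.052]
long_sleeve 0.64 [457. 428.] 2006 med [0.566 0.401 0.056] lo [0.532 0.374 0.004] hi [0.588 0.429 0.081]
tape 0.79 [204. 256.] 869 med [ 0.69  -0.219  0.017] lo [ 0.648 -0.264 -0.001] hi [ 0.733 -0.174  0.027]
jar 0.75 [193. 220.] 1043 med [ 0.664 -0.317  0.059] lo [ 0.632 -0.36   0.007] hi [ 0.689 -0.305  0.088]
brush 0.64 [295. 434.] 199
[... 1698 characters left out ...]
 -0.223  0.02 ] lo [ 0.643 -0.264 -0.003] hi [ 0.73  -0.176  0.027]
brush 0.62 [197. 124.] 1241 med [0.757 0.219 0.016] lo [ 0.675  0.155 -0.001] hi [0.817 0.268 0.022]
brush 0.31 [402. 136.] 778 med [ 0.691 -0.217  0.02 ] lo [ 0.643 -0.261 -0.003] hi [ 0.731 -0.175  0.027]
folder 0.79 [287. 273.] 622 med [0.432 0.041 0.004] lo [ 0.417 -0.028  0.   ] hi [0.447 0.101 0.008]
press_hole 0.86 [203. 353.] 5930 med [0.276 0.196 0.059] lo [0.204 0.138 0.012] hi [0.347 0.267 0.141]
press_hole 0.86 [432. 359.] 5876 med [ 0.258 -0.238  0.059] lo [ 0.175 -0.321  0.011] hi [ 0.339 -0.163  0.141]
press_hole 0.83 [295. 182.] 5097 med [0.599 0.016 0.059] lo [ 0.529 -0.055  0.007] hi [0.686 0.087 0.14 ]
1.2
```

View pics/scene.png

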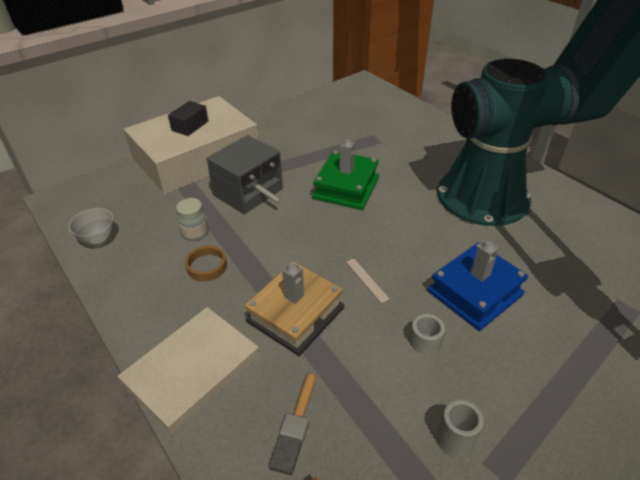

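View pics/top.png

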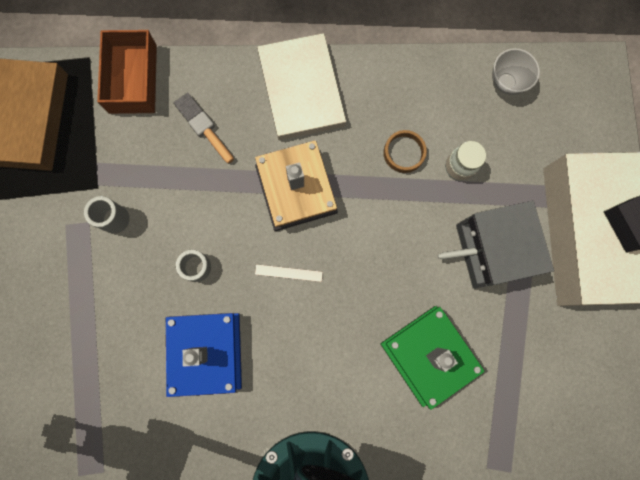

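The top view shows the wooden press at (295,182), with the blue (205,355) and green (435,357) ones as look-alikes. The two tubes are at (192,265), measured 52 mm high and so the short sleeve, and at (100,212), measured 81 mm and so the long one. The pin sticks out of the cabinet at (457,253), towards +y. Next I fit poses and enlarge the sleeves and press.

```bash
cat >> h.py <<'E'
def near(W,xy,r,z0,z1):
    m=(np.hypot(W[...,0]-xy[0],W[...,1]-xy[1])<r)&(W[...,2]>z0)&(W[...,2]<z1)
    return W[m]
def circ(p):
    A=np.c_[2*p[:,:2],np.ones(len(p))]; s=np.linalg.lstsq(A,(p[:,:2]**2).sum(1),rcond=None)[0]
    return s[:2],np.sqrt(s[2]+s[:2]@s[:2])
def rect(p):
    (c,s,a)=cv2.minAreaRect((p[:,:2]*1000).astype(np.float32)); return np.round(c,1),np.round(s,1),round(a,1)
E
python3 - <<'E'
from h import *
for cam in ["scene","top"]:
    d=np.load(cam+".npz"); W=d["W"]
    print(cam)
    for n,xy,h in [("sleeve",(.449,.227),.05),("long",(.553,.397),.08)]:
        p=near(W,xy,.05,h-.004,h+.006); c,r=circ(p); print(n,len(p),np.round(c,4),round(r,4),rect(p))
    print("plate",rect(near(W,(.607,.017),.11,.052,.068)))
    p=near(W,(.607,.017),.05,.1405,.152); print("post top",len(p),p.mean(0).round(4),rect(p))
    p=near(W,(.607,.017),.05,.08,.152); print("post",len(p),rect(p))
    print("rack top",rect(near(W,(.47,-.38),.12,.112,.128)))
    p=near(W,(.46,-.30),.07,.038,.055); p=p[p[:,1]>-.32]
    q=p[p[:,2]>.045];v=np.polyfit(q[:,1],q[:,0],1); print("pin x=a*y+b",v.round(4),"y range",np.percentile(p[:,1],[1,99]).round(4),"z",np.percentile(q[:,2],[50,95]).round(4),len(q))
s=np.load("scene.npz")["im"]; t=np.load("top.npz")["im"]
a=cv2.resize(s[245:355,235:355],(400,367)); b=cv2.resize(s[300:470,390:510],(400,567))[:367]
c=cv2.resize(t[130:240,240:350],(367,367))
cv2.imwrite("pics/crop.png",np.hstack([a,cv2.resize(s[305:460,385:505],(284,367))]))
E
```

```text
scene
sleeve 357 [0.452  0.2281] 0.0269 (array([451.1, 227.8]), array([60.9, 60.4]), 68.7)
long 589 [0.5579 0.3989] 0.0269 (array([557.3, 398.7]), array([61.4, 60.6]), 37.8)
plate (array([613.4,  17.4]), array([153.6, 132.4]), 15.1)
post top 91 [0.6151 0.0198 0.1447] (array([614.9,  19.2]), array([19.4, 23.1]), 58.4)
post 575 (array([612.5,  17.5]), array([32. , 29.9]), 14.9)
rack top (array([ 471.5, -392.2]), array([144.2, 126.8]), 11.4)
pin x=a*y+b [-0.141   0.4199] y range [-0.3191 -0.268 ] z [0.048  0.0512] 72
top
sleeve 329 [0.4485 0.2265] 0.0268 (array([448.2, 226.3]), array([60. , 59.6]), 2.1)
long 365 [0.554  0.3973] 0.0269 (array([554.2, 397.8]), array([60.4, 60.7]), 0.5)
plate (array([611. ,  16.4]), array([152. , 130.2]), 15.3)
post top 101 [0.6099 0.0159 0.1441] (array([609.8,  15.3]), array([22.3, 21.2]), 88.5)
post 345 (array([610.5,  16.4]), array([29.6, 28. ]), 15.4)
rack top (array([ 469.6, -393.7]), array([140.2, 124.4]), 11.0)
pin x=a*y+b [-0.1198  0.4223] y range [-0.3197 -0.2698] z [0.047  0.0498] 108
```

View pics/crop.png

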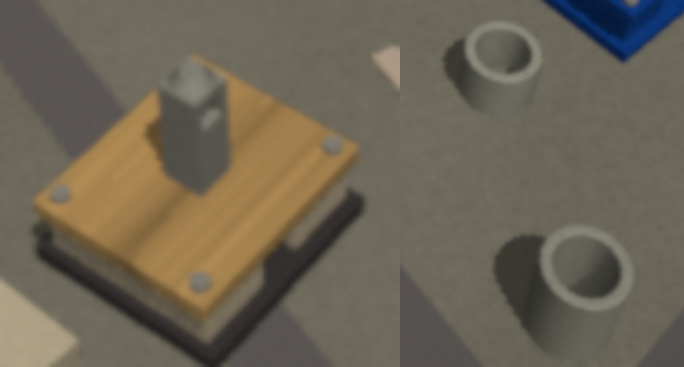

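The crop shows the wooden press with its hole on the +y face (crop 212,115), and the upper tube clearly the shorter one. Heights of 50 and 80 mm confirm it. Press is at about (0.6115, 0.017), yaw 15.2°, and the pin's direction is about 97°. I go to the sleeve.

```bash
cat >> h.py <<'E'
from scipy.spatial.transform import Rotation as Rot
def quat(x,z):
    x=np.array(x,float);z=np.array(z,float);x/=np.linalg.norm(x);z/=np.linalg.norm(z)
    return Rot.from_matrix(np.c_[x,np.cross(z,x),z]).as_quat()
def down(deg): a=np.radians(deg); return quat([np.cos(a),np.sin(a),0],[0,0,-1])
E
python3 - <<'E'
from h import *
print(Rot.from_quat(current_orientation()).as_matrix().round(2).tolist())
for f in [15.2,105.2,195.2,-74.8]:
    for p in [(.45,.227,.2),(.6115,.017,.25)]:
        q=inverse_kinematics(np.array(p),down(f)); print(f,p,None if q is None else np.round(q,2))
E
```

```text
[[0.25, 0.97, -0.0], [0.97, -0.25, -0.0], [-0.0, -0.0, -1.0]]
15.2 (0.45, 0.227, 0.2) [ 0.33  0.24  1.74 -0.    1.15  0.06]
15.2 (0.6115, 0.017, 0.25) [-0.09  0.35  1.45 -0.    1.34 -0.35]
105.2 (0.45, 0.227, 0.2) [ 0.33  0.24  1.74 -0.    1.15 -1.51]
105.2 (0.6115, 0.017, 0.25) [-0.09  0.35  1.45 -0.    1.34 -1.92]
195.2 (0.45, 0.227, 0.2) None
195.2 (0.6115, 0.017, 0.25) [-0.09  0.35  1.45 -0.    1.34  2.79]
-74.8 (0.45, 0.227, 0.2) [ 0.33  0.24  1.74 -0.    1.15  1.64]
-74.8 (0.6115, 0.017, 0.25) [-0.09  0.35  1.45 -0.    1.34  1.22]
```

```bash
python3 - <<'E'
from h import *
q=down(15.2)
print(current_finger_gap(),current_clock())
move_ptp([.45,.227,.17],q)
c=capture("wrist"); W=pts(c); cv2.imwrite("pics/w1.png",c["image"])
print("wrist cam",np.round(-np.array(c["R"]).T@np.array(c["t"]),3),"axis",np.round(np.array(c["R"])[2],2),current_position())
p=near(W,(.45,.227),.05,.046,.056); print(len(p)); 
if len(p)>20: print(circ(p),rect(p),np.median(p[:,2]))
print(current_clock())
E
```

```text
0.0876122997062705 1.2
wrist cam [0.427 0.308 0.331] axis [ 0.08 -0.29 -0.95] [0.44984124 0.22790201 0.17014992]
2667
(array([0.44949143, 0.22653722]), np.float64(0.026670771948002617)) (array([449.6, 226.3]), array([60.9, 60.8]), 52.4) 0.04867597913625111
2.95
```

View pics/w1.png

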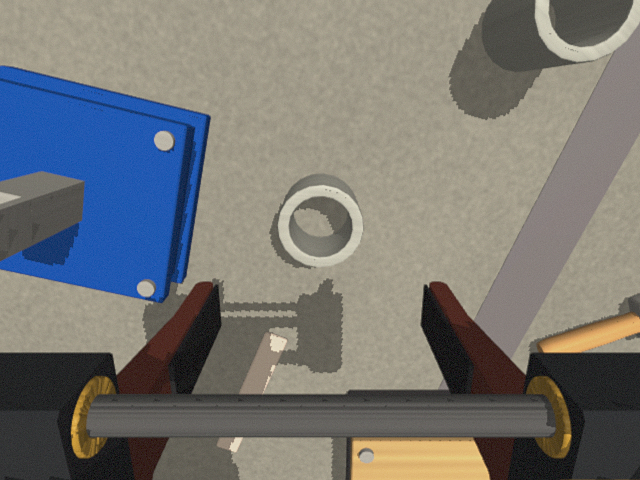

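The wrist view shows the short sleeve centred at (320,225), and the pads reach to the fingertips. All three cameras agree on its place within 1–2 mm. I grasp it, then look at the post from an offset on the way.

```bash
python3 - <<'E'
from h import *
q=down(15.2); a=np.radians(15.2); d=np.array([-np.sin(a),np.cos(a),0])
servo_line([.4495,.2267,.018],rate=.12)
move_gripper(.05); print("gap",current_finger_gap())
servo_line([.4495,.2267,.22],rate=.25)
move_ptp(np.array([.6115,.017,.22])-.10*d,q)
c=capture("wrist"); W=pts(c); cv2.imwrite("pics/w2.png",c["image"]); np.savez("w2.npz",W=W,im=c["image"])
tp=np.array(current_position()); print(tp)
p=near(W,(.6115,.017),.04,.11,.153); print("post",len(p),rect(p))
p=near(W,(.6115,.017),.04,.141,.153); print("top",len(p),p.mean(0).round(4),rect(p))
print("plate",rect(near(W,(.6115,.017),.11,.055,.065)))
s=near(W,tp[:2],.05,tp[2]+.02,tp[2]+.045); print("sleeve top",len(s)); 
if len(s)>20: print(circ(s),rect(s),np.median(s[:,2]))
print(current_clock(),current_force())
E
```

```text
gap 0.06247463251957462
[ 0.63717697 -0.07781417  0.2199061 ]
post 2791 (array([611.7,  15.2]), array([28., 28.]), 15.2)
top 1276 [0.6118 0.0151 0.1445] (array([611.9,  15.2]), array([21.5, 22. ]), 77.9)
plate (array([613.2,   9.9]), array([150.6, 119.2]), 15.2)
sleeve top 14533
(array([ 0.63599709, -0.0757149 ]), np.float64(0.028474788296094032)) (array([639.7, -74.6]), array([74.7, 59.9]), 44.9) 0.24995894596133347
7.25 [-0.57824611  0.17521523 -1.64893147]
```

View pics/w2.png

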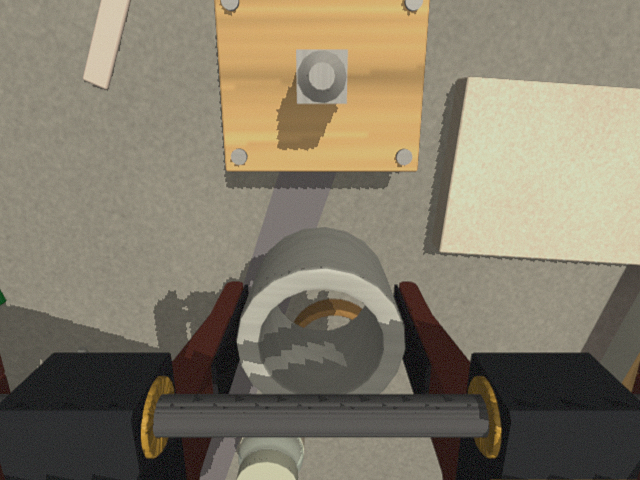

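The wrist view shows the post top at (322,76) and the held sleeve's rim round (322,330). I refine the sleeve's centre in hand from the same picture.

```bash
python3 - <<'E'
from h import *
W=np.load("w2.npz")["W"]; tp=np.array([ 0.63717697,-0.07781417,0.2199]); a=np.radians(15.2)
x=np.array([np.cos(a),np.sin(a)]); y=np.array([-np.sin(a),np.cos(a)])
D=W-tp; L=np.stack([D[...,:2]@x,D[...,:2]@y,D[...,2]],-1)
m=(abs(L[...,0])<.03)&(abs(L[...,1])<.045)&(L[...,2]>.026)&(L[...,2]<.036); m[385:]=False
p=L[m]; print(len(p),np.percentile(p[:,2],[5,50,95]).round(4))
for k in range(4):
    c,r=circ(p); e=abs(np.hypot(*(p[:,:2]-c).T)-r); p=p[e<.006]
    print(c.round(4),r.round(4),len(p))
e=np.hypot(*(p[:,:2]-c).T); print(np.percentile(e,[1,99]))
E
```

```text
7762 [0.0274 0.0302 0.0312]
[-0.0005  0.0009] 0.0261 7761
[-0.0005  0.0009] 0.0261 7761
[-0.0005  0.0009] 0.0261 7761
[-0.0005  0.0009] 0.0261 7761
[0.02111763 0.03056738]
```

```bash
python3 - <<'E'
from h import *
T=[.6123,.0149]
servo_line(T+[.19],rate=.2)
def go(z,n=6,r=.06):
    h=servo_line(T+[z],rate=r,contact_N=n); print(z,h,np.round(current_position(),4),np.round(current_force(),2)); return h
if not go(.15):
    go(.074,n=8)
print(current_clock())
E
```

```text
0.15 False [0.6125 0.015  0.1501] [-0.16  0.39 -1.64]
0.074 True [0.6117 0.0149 0.0779] [-0.31 -0.23  3.87]
9.8167
```

Contact came at TCP z 0.078, which matches the sleeve on the plate. I release, check, and look at the pin.

```bash
python3 - <<'E'
from h import *
move_gripper(.088)
servo_line([.612,.0149,.2],rate=.25)
c=capture("wrist"); W=pts(c); p=near(W,(.612,.015),.05,.1045,.1145); print("sleeve top",len(p),circ(p),np.percentile(p[:,2],[2,50,98]).round(4)); a=c["image"]
move_ptp([.47,-.25,.2],down(7.4))
c=capture("wrist"); W=pts(c); np.savez("w3.npz",W=W,im=c["image"],K=c["intrinsics"],R=c["R"],t=c["t"]); b=c["image"]
cv2.imwrite("pics/w3.png",np.hstack([a[::2,::2],cv2.resize(b,(480,360))[:240]]) if 0 else np.hstack([cv2.resize(a,(320,240)),np.zeros((240,0,3),np.uint8),cv2.resize(b,(480,360))[60:300]]))
cv2.imwrite("pics/w3b.png",b)
p=near(W,(.46,-.30),.09,.042,.054); 
q=p[(p[:,1]>-.325)]
v=np.polyfit(q[:,1],q[:,0],1); print("pin",len(q),v.round(4),np.degrees(np.arctan2(1,v[0])),np.percentile(q[:,1],[.5,99.5]).round(4),np.percentile(q[:,2],[2,50,98]).round(4),rect(q))
f=near(W,(.46,-.37),.12,.09,.118); print("front?",len(f)); 
if len(f)>50: print(rect(f))
t=near(W,(.47,-.39),.12,.117,.125); 
if len(t)>50: print("top",rect(t))
print(current_clock())
E
```

```text
sleeve top 3355 (array([0.61164126, 0.01354111]), np.float64(0.0259799475109064)) [0.1056 0.1087 0.1124]
pin 1025 [-0.3385  0.3603] 108.70333536261023 [-0.3249 -0.2705] [0.0426 0.0466 0.049 ] (array([ 477.9, -313.8]), array([44.6, 91.9]), 52.3)
front? 6082
(array([ 469.2, -382.8]), array([140.3, 117.3]), 8.8)
top (array([ 469.4, -389.4]), array([139.1, 108.6]), 10.6)
12.3083
```

View pics/w3b.png

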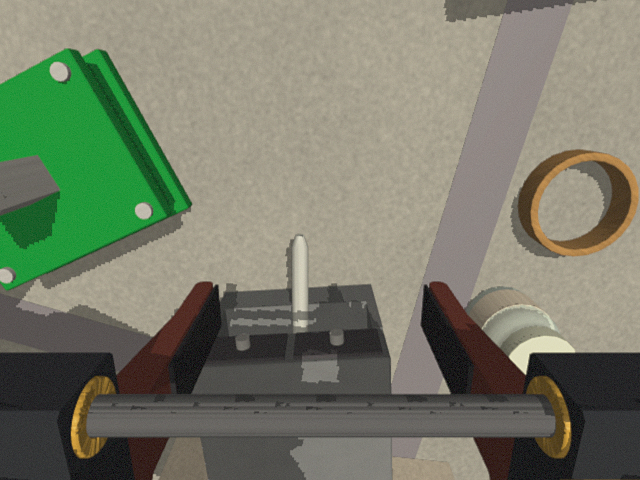

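The sleeve is seated: the rim reads about 110 mm after the roughly 1 mm wrist bias. The pin is visible at columns 292–310, rows 235–327, so I fit it within that window.

```bash
python3 - <<'E'
from h import *
d=np.load("w3.npz"); W=d["W"]; im=d["im"]
g=im.min(2).astype(int)
m=np.zeros((480,640),bool); m[225:328,280:322]=True
m&=(W[...,2]>.036)&(W[...,2]<.054)
n=m.copy(); 
p=W[n]; print(len(p))
for k in range(4):
    v=np.polyfit(p[:,1],p[:,0],1); e=p[:,0]-np.polyval(v,p[:,1]); p=p[abs(e)<.009]
print(v.round(4),np.degrees(np.arctan2(1,v[0])).round(2),len(p),"y",np.percentile(p[:,1],[.5,50,99.5]).round(4),"z98",np.percentile(p[:,2],[50,98]).round(4),e.std())
for y in [-.33,-.31,-.29,-.28,-.275]: 
    s=p[abs(p[:,1]-y)<.004]; print(y,len(s),s[:,:].min(0).round(4),s.max(0).round(4)) if len(s) else 0
f=W[345:356,230:380].reshape(-1,3); print("drawer front",np.nanmedian(f,0)); 
for col in (240,270,330,360):
    print(col,[W[r,col].round(3).tolist() for r in (310,345,352)])
E
```

```text
1482
[-0.117   0.4241] 96.67 1480 y [-0.3522 -0.3089 -0.2704] z98 [0.0465 0.0486] 0.003865762795964122
-0.33 134 [ 0.4558 -0.334   0.042 ] [ 0.4694 -0.3261  0.049 ]
-0.31 142 [ 0.4537 -0.314   0.043 ] [ 0.4671 -0.3061  0.0494]
-0.29 157 [ 0.4506 -0.2939  0.04  ] [ 0.4647 -0.286   0.0489]
-0.28 166 [ 0.4499 -0.284   0.0411] [ 0.4636 -0.276   0.0492]
-0.275 139 [ 0.4506 -0.2789  0.0402] [ 0.463  -0.2712  0.0481]
drawer front [ 0.46967841 -0.33280306  0.10824186]
240 [[0.412, -0.349, 0.033], [0.424, -0.338, 0.103], [0.425, -0.341, 0.108]]
270 [[0.438, -0.345, 0.035], [0.445, -0.337, 0.101], [0.446, -0.337, 0.109]]
330 [[0.49, -0.34, 0.032], [0.487, -0.33, 0.103], [0.487, -0.33, 0.112]]
360 [[0.516, -0.335, 0.034], [0.508, -0.325, 0.107], [0.507, -0.325, 0.115]]
```

Pin axis: x = 0.4604 at y = −0.31, direction 96.8°, tip at y ≈ −0.269. The cabinet front is at y ≈ −0.334, so about 65 mm is exposed. The plan:
1. Grip with the tool tilted 20°, body leaning away from the cabinet.
2. Pull about 16 mm.
3. Regrip close to the front.
4. Extract.

```bash
cat >> h.py <<'E'
def pose(P,yaw,th,d=.011,pitch=0):
    """TCP pose so that point P on the pin's axis lies d behind the TCP; yaw: pin direction, th: tool lean towards the tip (deg)"""
    a=np.radians(yaw); t=np.radians(th); u=np.array([np.cos(a),np.sin(a),0])
    z=np.array([0,0,-np.cos(t)])-np.sin(t)*u
    return np.array(P)+d*z, quat([np.sin(a),-np.cos(a),0],z)
PY=96.8; PU=np.array([np.cos(np.radians(PY)),np.sin(np.radians(PY)),0])
PF=np.array([.4633,-.334,.042])   # pin axis at cabinet front
HY=105.2; HU=np.array([np.cos(np.radians(HY)),np.sin(np.radians(HY)),0]); HC=np.array([.6118,.0153,.122])
E
python3 - <<'E'
from h import *
tests=[(PF+.028*PU,PY,20),(PF+.02*PU,PY,20),(PF+.12*PU+[0,0,.1],PY,20),(HC-.09*HU,HY,20),(HC-.038*HU,HY,20),(HC-.1*HU,HY,0),(HC-.04*HU,HY,0)]
for t in tests:
    q=inverse_kinematics(*pose(*t)); print(None if q is None else np.round(q,2))
def up(P,h): return P+np.array([0,0,h])
move_gripper(.04)
P=PF+.028*PU
move_ptp(*pose(up(P,.07),PY,20))
p,q=pose(P,PY,20); servo_line(p,q,rate=.1,contact_N=8)
print(np.round(current_position()-p,4))
move_gripper(.0); print("gap",current_finger_gap())
p,q=pose(P+.016*PU,PY,20); servo_line(p,q,rate=.05)
print(np.round(current_force(),2))
move_gripper(.04)
p,q=pose(P+.016*PU+[0,0,.07],PY,20); servo_line(p,q,rate=.2)
c=capture("wrist"); W=pts(c); cv2.imwrite("pics/w4.png",c["image"]); np.savez("w4.npz",W=W,im=c["image"])
print(current_clock())
E
```

```text
[-0.53  0.51  1.97 -0.58  0.52 -0.16]
[-0.54  0.51  1.96 -0.57  0.52 -0.18]
[-0.36  0.29  1.97 -0.45  0.77 -0.17]
[-0.03  0.51  1.64 -0.42  0.93 -0.05]
[ 0.05  0.5   1.65 -0.42  0.95  0.03]
[-0.23  0.53  1.53 -0.    1.08 -0.5 ]
[-0.15  0.5   1.58 -0.    1.06 -0.41]
[ 0.0006 -0.0005  0.0006]
gap 0.013098701753180977
[-0.44  1.78  1.52]
16.7583
```

View pics/w4.png

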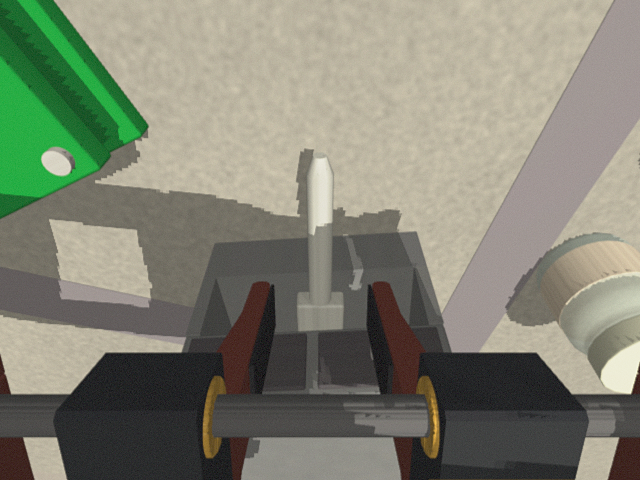

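The pin moved out, still level and centred at column 320: tip at row 152, shoulder at row 293 inside the bay. I measure the shoulder and tip, then regrip and extract.

```bash
python3 - <<'E'
from h import *
d=np.load("w4.npz"); W=d["W"]
for r in (153,158,170,200,240,270,288,292,296,300,310,325): print(r,W[r,320].round(4).tolist(),"s",((W[r,320]-PF)@PU).round(4))
for r in (225,230,235,240,245,250,260): print(r,W[r,280].round(4).tolist(), "s",((W[r,280]-PF)@PU).round(4))
E
```

```text
153 [0.4532, -0.2538, 0.0388] s 0.0808
158 [0.4533, -0.2544, 0.0429] s 0.0802
170 [0.4539, -0.2591, 0.0463] s 0.0755
200 [0.4558, -0.2752, 0.0479] s 0.0592
240 [0.4588, -0.3008, 0.048] s 0.0335
270 [0.4613, -0.3229, 0.0479] s 0.0113
288 [0.4631, -0.3378, 0.0475] s -0.0038
292 [0.4635, -0.3409, 0.0478] s -0.0068
296 [0.4639, -0.3444, 0.0477] s -0.0104
300 [0.4642, -0.3473, 0.0483] s -0.0133
310 [0.4653, -0.3563, 0.0483] s -0.0224
325 [0.467, -0.3714, 0.0475] s -0.0375
225 [0.435, -0.3307, -0.002] s 0.0066
230 [0.4352, -0.335, -0.002] s 0.0024
235 [0.4355, -0.3389, -0.0015] s -0.0016
240 [0.4358, -0.342, 0.0001] s -0.0047
245 [0.4362, -0.3427, 0.0047] s -0.0054
250 [0.4366, -0.3419, 0.0109] s -0.0047
260 [0.4374, -0.3415, 0.0213] s -0.0044
```

Shaft geometry agrees: tip at s=81 mm and shoulder at about −19 mm, so the centre of mass is still inside. Regrip 20 mm from the front, extract, and check the pin in hand.

```bash
cat >> h.py <<'E'
def shaft(c, T=None):
    """pin's shaft in the wrist picture: along-axis and height relative to the gripped point, tool frame"""
    W=pts(c); p=np.array(current_position()); R=Rot.from_quat(current_orientation()).as_matrix()
    return W,(W-p)@R
E
python3 - <<'E'
from h import *
P=PF+.020*PU; Z=np.array([0,0,1.])
servo_line(*pose(P+.07*Z,PY,20),rate=.2)
p,q=pose(P,PY,20); print(servo_line(p,q,rate=.1,contact_N=8),np.round(current_position()-p,4))
move_gripper(0.); print("gap",current_finger_gap())
servo_line(*pose(P+.003*Z,PY,20),rate=.05)
servo_line(*pose(P+.003*Z+.08*PU,PY,20),rate=.15)
servo_line(*pose(P+.10*Z+.10*PU,PY,20),rate=.3)
print("gap",current_finger_gap(),np.round(current_force(),2))
move_ptp(*pose(HC-.125*HU+.02*Z,HY,20))
c=capture("wrist"); W=pts(c); cv2.imwrite("pics/w5.png",c["image"]); np.savez("w5.npz",W=W,im=c["image"])
G=HC-.125*HU+.02*Z; V=np.array([HU[1],-HU[0],0])
for r in range(100,340,20):
    w=W[r,300:342]; s=(w-G)@HU; l=(w-G)@V; h=w[:,2]-G[2]
    k=(abs(h)<.03)&(s>0)&(s<.09)
    if k.sum()>4: print(r,k.sum(),"s",np.median(s[k]).round(4),"lat",np.round([l[k].min(),l[k].max()],4),"h",h[k].max().round(4))
p=near(W,HC[:2],.03,.128,.153); print("post",len(p),rect(p) if len(p)>20 else 0)
print(current_clock())
E
```

```text
False [0.0002 0.     0.0002]
gap 0.012669299390837989
gap 0.012998723862626469 [-0.31  0.25 -1.19]
200 31 s 0.0582 lat [-0.0074  0.0023] h 0.0019
220 42 s 0.0519 lat [-0.0096  0.0042] h 0.0039
240 40 s 0.0443 lat [-0.0095  0.0041] h 0.0045
260 38 s 0.0356 lat [-0.0094  0.0039] h 0.0046
280 36 s 0.0258 lat [-0.0092  0.0038] h 0.0048
300 42 s 0.015 lat [-0.0108  0.0053] h 0.0042
320 41 s 0.0042 lat [-0.01    0.0047] h 0.013
post 1244 (array([614.9,   2.9]), array([28. ,  3.1]), 14.9)
20.775
```

View pics/w5.png

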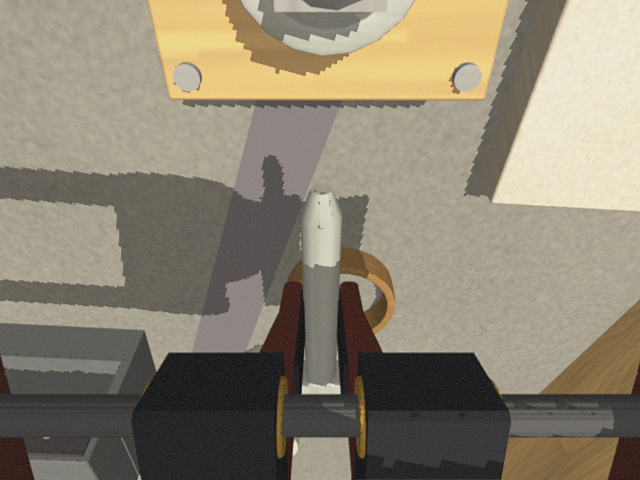

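The pin is level and parallel in hand, but reads 2.7 mm sideways and 2.4 mm low of the expected line. I check whether the arm had settled.

```bash
python3 - <<'E'
from h import *
Z=np.array([0,0,1.]);G=HC-.125*HU+.02*Z; V=np.array([HU[1],-HU[0],0])
p,q=pose(G,HY,20)
e=np.array(current_position())-p; print("tcp err: along,lat,z",np.round([e@HU,e@V,e[2]],4), (Rot.from_quat(q).inv()*Rot.from_quat(current_orientation())).magnitude())
servo_line(p,q); sleep(.2)
c=capture("wrist"); W=pts(c)
e=np.array(current_position())-p; print("tcp err",np.round([e@HU,e@V,e[2]],4))
for r in range(190,300,10):
    w=W[r,285:360]; s=(w-G)@HU; l=(w-G)@V; h=w[:,2]-G[2]
    k=(abs(h)<.012)&(s>0)&(s<.09)&(abs(l)<.015)
    if k.sum()>4: print(r,k.sum(),"s",np.median(s[k]).round(4),"lat",np.round([l[k].min(),l[k].max()],4),"h",h[k].max().round(4))
m=near(W,HC[:2],.05,.128,.153); m=m[np.isfinite(m[:,0])]; l=(m-HC)@V; s=(m-HC)@HU; print("post lat",l.min().round(4),l.max().round(4),"s",s.min().round(4),s.max().round(4), "z",m[:,2].max())
sl=near(W,HC[:2],.05,.100,.118); s=(sl-HC)@HU; print("sleeve near edge",s.min(), "z med",np.median(sl[:,2]))
E
```

```text
tcp err: along,lat,z [-0.0004 -0.0025 -0.0012] 0.003877115694570438
tcp err [-0.0001 -0.0001  0.0002]
190 23 s 0.0606 lat [-0.004  0.003] h 0.0015
200 31 s 0.0583 lat [-0.0053  0.0044] h 0.0035
210 39 s 0.0551 lat [-0.0068  0.0058] h 0.005
220 42 s 0.0519 lat [-0.0075  0.0062] h 0.0059
230 40 s 0.0483 lat [-0.0073  0.0059] h 0.0062
240 40 s 0.044 lat [-0.0075  0.0061] h 0.0066
250 40 s 0.0398 lat [-0.0076  0.0062] h 0.0062
260 38 s 0.0355 lat [-0.0073  0.006 ] h 0.0062
270 37 s 0.0305 lat [-0.0075  0.0061] h 0.0067
280 36 s 0.0258 lat [-0.0072  0.0059] h 0.0064
290 72 s 0.01 lat [-0.0147  0.0143] h 0.0062
post lat -0.0143 0.014 s -0.0143 -0.0118 z 0.14033173186081946
sleeve near edge -0.03185183549808477 z med 0.10871848021037078
```

It was only unsettled: the pin is now within 0.6 mm of the hole's line, tip 61 mm ahead of the grip. I insert it.

```bash
python3 - <<'E'
from h import *
servo_line(*pose(HC-.105*HU,HY,20),rate=.1); sleep(.15)
V=np.array([HU[1],-HU[0],0])
for s in (-.06,-.039):
    p,q=pose(HC+s*HU,HY,20); h=servo_line(p,q,rate=.05,contact_N=6)
    e=np.array(current_position())-p; print(s,h,np.round([e@HU,e@V,e[2]],4),np.round(current_force(),2),current_finger_gap())
    if h: break
c=capture("wrist"); cv2.imwrite("pics/w6.png",c["image"]); print(current_clock())
E
```

```text
-0.06 False [-0.0002  0.0001  0.    ] [-0.4   0.29 -0.82] 0.013064140795811847
-0.039 False [0.0003 0.0001 0.0001] [ 0.01  0.05 -1.75] 0.01284643637555508
23.525
```

No contact on the way in. Release, back off, and look at how the pin rests.

```bash
python3 - <<'E'
from h import *
Z=np.array([0,0,1.])
move_gripper(.04)
servo_line(*pose(HC-.039*HU+.09*Z,HY,20),rate=.2)
servo_line(*pose(HC-.13*HU+.09*Z,HY,0),rate=.3); sleep(.15)
c=capture("wrist"); W=pts(c); np.savez("w7.npz",W=W,im=c["image"]); cv2.imwrite("pics/w7.png",c["image"])
V=np.array([HU[1],-HU[0],0]); D=W-HC; S=D@HU;L=D@V;H=D[...,2]
for s in np.arange(-.15,-.02,.01):
    k=(abs(S-s)<.002)&(abs(L)<.025)&(H>-.05)&(H<.03)
    if k.sum()>4: print(s.round(3),k.sum(),"lat",np.percentile(L[k],[2,98]).round(4),"top",np.percentile(H[k],[50,97]).round(4))
print(current_clock())
E
```

```text
-0.12 255 lat [-0.0144  0.0133] top [-0.016  -0.0147]
-0.11 275 lat [-0.0145  0.014 ] top [-0.0141 -0.0129]
-0.1 288 lat [-0.0146  0.0135] top [-0.0122 -0.0109]
-0.09 296 lat [-0.0144  0.0137] top [-0.0103 -0.009 ]
-0.08 371 lat [-0.0146  0.0138] top [-0.0093 -0.0078]
-0.07 147 lat [-0.0069  0.0062] top [-0.0078 -0.0058]
-0.06 162 lat [-0.0068  0.006 ] top [-0.0058 -0.004 ]
-0.05 167 lat [-0.0067  0.0065] top [-0.004  -0.0022]
-0.04 174 lat [-0.0072  0.0062] top [-0.0021 -0.0003]
-0.03 335 lat [-0.0132  0.0126] top [-0.0024  0.0015]
25.525
```

View pics/w7.png

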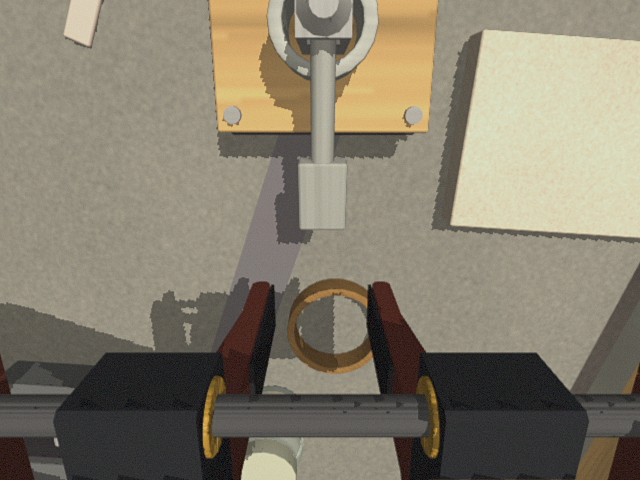

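The pin rests in the hole, drooping about 10.8°, head from s=−78 to −122 mm (picture rows 165–228). I grip the head at that slope, level it, and push it home.

```bash
python3 - <<'E'
from h import *
Z=np.array([0,0,1.]); V=np.array([HU[1],-HU[0],0])
def rep(n,p):
    e=np.array(current_position())-p; print(n,np.round([e@HU,e@V,e[2]],4),np.round(current_force(),2),round(current_finger_gap(),4))
move_gripper(.048)
P=HC-.105*HU-.019*Z
servo_line(*pose(P+.05*Z,HY,-10.8),rate=.2)
p,q=pose(P,HY,-10.8); h=servo_line(p,q,rate=.1,contact_N=8); rep(h,p)
move_gripper(0); rep("grip",p)
p,q=pose(HC-.107*HU,HY,0); servo_line(p,q,rate=.05); rep("level",p)
p,q=pose(HC-.06*HU,HY,0); h=servo_line(p,q,rate=.06,contact_N=15); rep(h,p)
if not h:
    p,q=pose(HC-.036*HU,HY,0); h=servo_line(p,q,rate=.03,contact_N=12); rep(h,p)
print("s of grip",(np.array(current_position())-HC)@HU,current_clock())
E
```

```text
False [-0.0001  0.0004  0.0005] [ 1.01  0.19 -0.29] 0.0482
grip [-0.0002  0.0003  0.0004] [-0.36  0.07  1.01] 0.0297
level [ 0.0005 -0.0001 -0.0002] [-0.43 -0.18 -1.19] 0.0296
False [-0.0002  0.0001  0.0001] [ 0.02  0.74 -0.66] 0.03
True [-0.0056 -0.0002 -0.0002] [ 0.44 -1.92  0.11] 0.0299
s of grip -0.04155513578011141 29.575
```

It stopped on contact at s=−41.6 mm, where the shoulder meets the post (−41.5 expected). Release, retreat and check.

```bash
python3 - <<'E'
from h import *
Z=np.array([0,0,1.]); V=np.array([HU[1],-HU[0],0])
move_gripper(.05)
servo_line(*pose(HC-.043*HU+.1*Z,HY,0),rate=.2)
servo_line(*pose(HC-.11*HU+.1*Z,HY,0),rate=.3); sleep(.3)
c=capture("wrist"); W=pts(c); cv2.imwrite("pics/w8.png",c["image"])
D=W-HC; S=D@HU;L=D@V;H=D[...,2]
for s in np.arange(-.07,-.012,.006):
    k=(abs(S-s)<.002)&(abs(L)<.022)&(H>-.006)&(H<.02)
    if k.sum()>4: print(s.round(3),k.sum(),"lat",np.percentile(L[k],[2,98]).round(4),"top",np.percentile(H[k],[50,97]).round(4))
k=(abs(L)<.013)&(H>0)&(H<.012)&(S<-.016)&(S>-.1); print("head s",np.percentile(S[k],[.5,99.5]).round(4),"shaft end far",S[(abs(L)<.006)&(H>-.006)&(H<.012)&(S>.02)&(S<.12)].max() if ((abs(L)<.006)&(H>-.006)&(H<.012)&(S>.02)&(S<.12)).any() else None)
p=near(W,HC[:2],.05,.1045,.1145); p=p[abs((p-HC)@V)>.016]; print("sleeve",circ(p),np.percentile(p[:,2],[5,50,95]).round(4))
print(current_clock(),np.round(current_force(),2))
E
```

```text
-0.058 251 lat [-0.0169  0.0122] top [0.0031 0.0065]
-0.052 363 lat [-0.0174  0.0121] top [0.0036 0.0064]
-0.046 365 lat [-0.0168  0.0126] top [0.0036 0.0066]
-0.04 371 lat [-0.0167  0.0126] top [0.0037 0.0064]
-0.034 384 lat [-0.0171  0.0124] top [0.0037 0.0068]
-0.028 391 lat [-0.0171  0.0123] top [0.0037 0.0067]
-0.022 376 lat [-0.017   0.0122] top [0.0038 0.0068]
-0.016 425 lat [-0.0168  0.0123] top [0.0039 0.0155]
head s [-0.0588 -0.0161] shaft end far 0.026695463143095954
sleeve (array([0.61166886, 0.01402125]), np.float64(0.02683680855482954)) [0.1072 0.1088 0.1101]
31.4917 [ 0.56 -0.31  0.47]
```

View pics/w8.png

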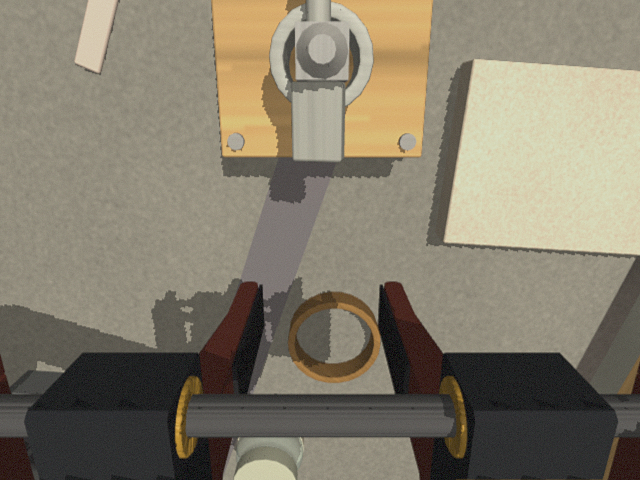

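The picture shows the pin's head flush against the post at (320,82), with the sleeve round the post. The pin seat is about 3 mm off the hole's centre (2.3 mm sideways, about 2 mm down), against a limit of 7 mm. Handing in.

```bash
python3 - <<'E'
from h import *
print(current_clock()); print(close_job())
E
```

```text
31.4917
the job is handed in; nothing more can be done
None
```

The press is locked up and the job is handed in, at 31.5 s of the 72 s allowed.

- **Sleeve:** The shorter sleeve (the tube measuring about 50 mm high) went over the wooden press's post and down to contact. The last wrist picture puts its rim at 108.8 mm. That camera reads about 1 mm low, which puts the rim at about 110 mm and the sleeve on the plate. Its centre is about 1 mm from the post's axis.
- **Pin:** I drew it part of the way out of the bay, gripped it again and took it out. I then started it in the cross hole from the press's −y side, gripped the head there and pushed until it met the post.
- **Last pin check:** The head shows flush against the post, and the pin lies level and along the hole. The seat point is about 3 mm from the hole's centre, within the 7 mm limit.
- **Passing mismatch:** One check before insertion read about 2.5 mm off. The arm had not settled, and a repeat once it had agreed within 0.6 mm.
- **Not checked:** I did not measure the bystanders or the long sleeve again afterwards. The arm made no contact with them that I saw. The gripper was clear of everything at hand-in.

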